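Unlock and switch on the breakfast coffee machine

TASK

Switch the coffee machine on for breakfast: slide its orange child-lock shutter all the way aside to its stop, then push the green power button it was covering fully in, so that it stays in. Leave the shutter open, and leave the blue rinse button and the mug, sugar jar and tea tin alone.

Things in the scene. Friction and masses are not known exactly. Their poses are not given: they have to be found in the camera images.
- coffee_machine: Black coffee machine fixed on the counter, 300 deep (x), 320 wide (y), 340 high, amber bean hopper on top to 398. Origin: centre of its underside; front faces its -x. On the front, y = -155 to +25, is a silver panel 100 long up a 28 degree slope: its normal leans 28 degrees from vertical towards -x. Bay with drip tray (top at 42) at y = 20 to 160; red spout over it, underside at 215.
- brow_edge (a point): Middle of the lower front edge of the machine's full-width brow, which hangs over the top of the panel (machine x = -80, y = 0, z = 225; axes of the machine). The brow rises from here to the machine's top, only 20 behind the centre of the power button seen from above: a gripper pointing straight down at the panel hits it, so come in along the panel's normal.
- power_face (a point): Centre of the face of the green power button (round, diameter 28), 10 above the panel when out: machine x = -100, y = -75, z = 159. Axes: z out along the panel's normal, x up the slope, y along machine y. Moves with the button. At the start the orange shutter covers it, its underside 4 above the face; once fully open, the shutter's near edge is 29 from the button's centre.
- power (a joint): Travel of the green button into the panel, 0 (out) to 0.008 m (fully in; its face is then 2 above the panel). It has friction of about 3 N, no spring: it stays where it is left.
- lock_fin (a point): Centre of the upright fin on the orange child-lock shutter; axes as power_face. Fin 10 thick (y), 38 long up the slope (x), 20 high; this point is 28 above the panel, 10 below the fin's top. It stands on the middle of the shutter's plate: 46 wide (y), 60 up the slope, 4 thick, top face 18 above the panel. Guide rails 14 above the panel run along both ends of the plate.
- child_lock (a joint): How far the shutter has been slid along the panel towards the machine's -y: 0 covers the power button, 0.052 m is fully open at its stop. It starts within a few mm of 0. Slides with about 1.5 N of friction and stays where it is left.
- rinse_face (a point): Centre of the outer face of the blue rinse button (diameter 24), not to be pressed; 10 above the panel, 66 to the +y side of the power button. Axes as power_face.
- rinse (a joint): Travel of the blue button, 0 (out) to 0.008 m (in). It has friction of about 3 N and stays where it is left.
- mug_mid (a point): Centre of the white mug (rim diameter 72, 85 high, handle on one side) on the drip tray; z along the mug's axis.
- jar_mid (a point): Centre of the sugar jar (glass, steel cap, diameter 72, 110 high) standing on the counter beyond the machine's -y side; z along its axis.
- tin_mid (a point): Centre of the green tea tin with a brass lid (72 x 102 x 79 high) standing on the counter beyond the machine's +y side; z up.

How it is judged:
By the outcome, as a careful person would: the job done as asked, in the order asked, and still so for the second after the job is handed in, with the robot touching nothing.
It also fails if it takes over 40 s, if anything falls off the work surface, if the arm or the gripper's body presses on something with over 40 N, if the wrist force passes 120 N, or if a joint passes its speed limit or range.

ROBOT

A 7-joint arm with a two-finger parallel gripper is mounted at the origin on the work surface. World frame = base frame: x ahead of the robot, y to its left, z up, the work surface at z = 0. Lengths are in mm, angles in rad, forces in N, time in s.
With the tool pointing down it reaches from about 425 to 925 mm from the base axis. Payload 6.8 kg.
Tool frame: the origin (TCP) lies midway between the tips of the shut fingers; the grasp point (between the pads) lies 19 mm behind it; x points along the fingers, z is the direction in which the jaws open and shut, and the axes are right-handed (so a half turn about x gives the same grasp; the last joint's range is limited). The gripper opens to 88 mm and grips with 3 to 60 N. Pads are 20 mm wide; open, the fingers measure 115 mm over their backs; the gripper's body (75 mm by 178 mm) begins 61 mm behind the grasp point.
Start: joints at [0.997, 0.477, 0.022, 1.555, -0.011, 1.109, -0.083], TCP at [303.179, -603.1, 222.664] pointing down, gripper open.
Joint ranges: [-2.96, 2.96], [-0.34, 2.1], [-1.41, 1.46], [0.24, 2.44], [-1.37, 4.51], [0.17, 1.92], [-2.96, 2.96]. Speed limits (rad/s): [2.39, 2.39, 3.14, 3.14, 3.14, 3.14, 3.14].

INTERFACE

Orientations are given as a 3x3 rotation matrix whose columns are the frame's x, y, z axes.
In Python, from rig import status, snapshot, camera_info, manip gives the robot as it stands.
- The arm moves only by the tool arm_command, never from a script. Its argument "series" is one flat list of numbers, 5 for each row, row after row: the finger opening in m, from 0 to 0.0878, then the shift along the tool's x, y, z in m, then the turn about the tool's x in degrees. In form: [claw, dx, dy, dz, turn, claw, dx, dy, dz, turn, ...]. A call has 1 to 5 rows; each row is the pose to reach, as a shift and turn from the pose measured when the call began, along the tool's axes at that moment; what a row does not reach only later rows make up. A row lasts 1/10 s, in which the tool goes at most 50 mm and 8.59 degrees, less where a joint would pass 70% of its speed; a pose out of reach is approached as far as the arm can. A call with a gripper value outside its range is refused whole. The fingers move at their own pace and stop on an object; "grip_force" is the grip in N (left out, the last holds). Time passes only in rows, so rows that repeat a pose let the fingers close. It gives the time, the measured TCP pose, the force and the opening at its end, in the units of the state.
- status.sense(): the state, without advancing time (a new reading comes with each control period).
- snapshot(name): name is "scene" or "top"; returns (picture, depth): 480x640x3 uint8, red, green, blue; 480x640 float32, mm along the optical axis (not along the pixel's ray), 0 where there is no reading.
- camera_info(name): a dict with "mtx" (3x3 intrinsics, pixels), "rvec" (rotation vector, rad) and "tvec" (3), from world to camera coordinates, as OpenCV has them. Camera axes: x right, y down, z forward; pixel columns grow to the right and rows downward; lengths in mm; the calibration is good to about 2 mm. A picture is of the moment at which its call begins. camera_info takes no time and is no camera call.
- manip.sign_off(): hands the job in, once; it reports no verdict.
The state is a dict: "time_s": time; "joints": joint angles; "qvel": joint speeds; "joint_efforts": joint torques, N m; "eef_pos": TCP position; "ee_rot": TCP orientation; "contact_force": force on the tool from outside, world axes, zero at the start; "ft_torque": the same for the moment, N m; "grip_width": finger opening in mm.
Only numpy, scipy, OpenCV 4.12 (cv2) and the standard library are available. Lean on these libraries where they do the work, as an engineer would, in place of code of your own. Each camera call takes 0.05 s, during which the arm holds its last target.

## Working session

There is one attempt and no reset: what is moved stays moved. The work goes in short steps, Python scripts to look and compute and a tool call to move; the robot and the scene stay as the last step left them, time stands still between calls to the robot, and variables do not carry over. Pictures are saved under pics/ and viewed, and the job is handed in when it is done.

Besides the shell and the picture viewer there is one more tool, called after ">>>" as name(argument=value, ...) on one line, values as JSON. arm_command: Moves the arm, as the interface text tells. Its arguments: {"type":"object","properties":{"series":{"type":"array","items":{"type":"number"}},"grip_force":{"type":"number"}},"required":["series"]}

```bash
ls; mkdir -p pics
python3 - <<'E'
from rig import status, snapshot, camera_info, manip
import cv2, numpy as np
s=status.sense(); print({k:np.round(v,4).tolist() for k,v in s.items()})
for n in("scene","top"):
    im,d=snapshot(n); cv2.imwrite(f"pics/{n}0.png",im[:,:,::-1]); np.savez(f"{n}0.npz",im=im,d=d)
    c=camera_info(n); print(n,c, -cv2.Rodrigues(np.array(c['rvec'],float))[0].T@np.array(c['tvec'],float).ravel())
E
```

```text
pics
{'time_s': 0.0, 'joints': [0.9969, 0.4778, 0.0223, 1.5564, -0.0115, 1.1093, -0.0831], 'qvel': [0.0015, -0.0006, -0.002, -0.0003, 0.0014, -0.0007, 0.0009], 'joint_efforts': [-0.0008, -58.2866, 1.5346, -27.2611, -0.0543, 0.017, 0.0002], 'eef_pos': [302.87, -602.5725, 221.6877], 'ee_rot': [[-0.001, 0.8934, 0.4492], [0.0016, 0.4492, -0.8934], [-1.0, -0.0002, -0.0018]], 'contact_force': [0.2987, 1.0884, -0.0004], 'ft_torque': [-0.0331, 0.0376, 0.0034], 'grip_width': 87.727}
scene {'mtx': array([[464.48960812,   0.        , 318.01835301],
       [  0.        , 464.48960812, 244.55192201],
       [  0.        ,   0.        ,   1.        ]]), 'rvec': array([ 2.19753772, -1.86162301,  0.31015224]), 'tvec': array([-24.52829274, 690.20238241, 858.18505314])} [ 378.02865217   42.29693333 1033.81229381]
top {'mtx': array([[584.10778709,   0.        , 318.3124366 ],
       [  0.        , 584.10778709, 242.09167423],
       [  0.        ,   0.        ,   1.        ]]), 'rvec': array([ 2.09528854, -2.15933565,  0.18285579]), 'tvec': array([ 117.31591441,  664.2607528 , 1315.93312941])} [ 427.05467069   95.01507615 1412.54444748]
```

View pics/scene0.png

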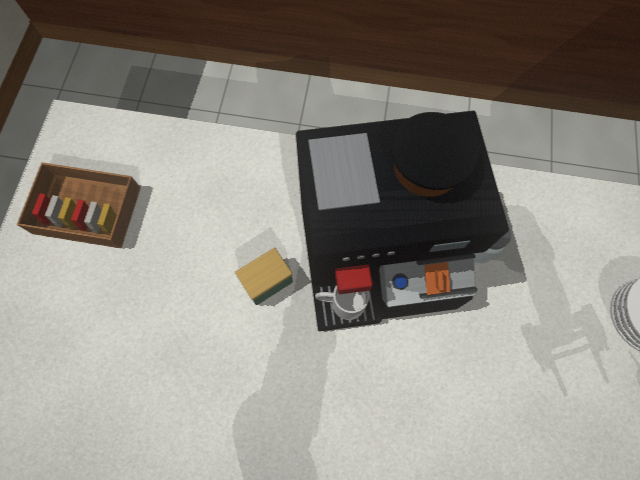

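View pics/top0.png

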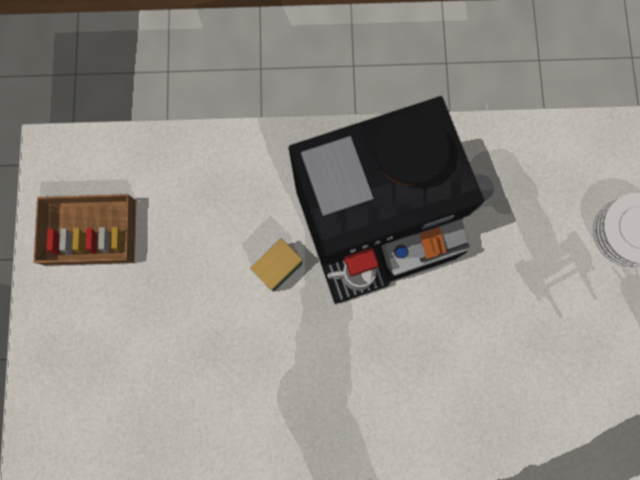

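The scene view shows the machine with the orange shutter at about (437,280), the blue button at (400,282), the mug at (350,302), the tin at (264,277) and the jar mostly hidden at (500,238). The top view shows the shutter at about (432,243) and the blue button at (401,252).

```bash
cat > h.py <<'E'
import numpy as np, cv2
from rig import camera_info
def cam(n):
    c=camera_info(n); return np.array(c['mtx']),cv2.Rodrigues(np.array(c['rvec'],float))[0],np.array(c['tvec'],float).ravel()
def cloud(n,d):
    K,R,t=cam(n); v,u=np.indices(d.shape)
    P=np.stack([(u-K[0,2])/K[0,0]*d,(v-K[1,2])/K[1,1]*d,d],-1)
    return (P-t)@R
def proj(n,p):
    K,R,t=cam(n); q=(R@np.asarray(p,float).reshape(-1,3).T).T+t; q=q@K.T; return q[:,:2]/q[:,2:]
def ray(n,uv):
    K,R,t=cam(n); dirv=R.T@np.linalg.inv(K)@np.array([uv[0],uv[1],1.]); return -R.T@t, dirv/np.linalg.norm(dirv)
def tri(uvs,uvt):
    A=np.zeros((3,3));b=np.zeros(3)
    rs=[ray("scene",uvs),ray("top",uvt)]
    for o,d in rs:
        M=np.eye(3)-np.outer(d,d);A+=M;b+=M@o
    p=np.linalg.solve(A,b); return p,[np.linalg.norm((np.eye(3)-np.outer(d,d))@(p-o)) for o,d in rs]
E
cat > m.py <<'E'
from h import *
cs={}
for n in("scene","top"):
    f=np.load(f"{n}0.npz"); im,d=f['im'],f['d']; P=cloud(n,d)
    hsv=cv2.cvtColor(im,cv2.COLOR_RGB2HSV)
    h,s,v=[hsv[...,i].astype(int) for i in range(3)]
    blue=(h>100)&(h<130)&(s>120)&(v>50)
    org=(h>5)&(h<17)&(s>190)&(v>100)
    vv,uu=np.indices(d.shape); roi=(uu>370)&(uu<490)&(vv>215)&(vv<310)
    for nm,m in(("blue",blue&roi),("org",org&roi)):
        q=P[m&(d>0)]; c=np.array([uu[m].mean(),vv[m].mean()]);cs[n,nm]=c
        print(n,nm,m.sum(),c.round(1),np.median(q,0).round(1),q.min(0).round(0),q.max(0).round(0))
    # machine top
    m=((P[...,2]>330)&(P[...,2]<348)&(d>0)).astype(np.uint8)
    m2=P[(m>0)][:,:2].astype(np.float32)
    print(n,'top',len(m2),cv2.minAreaRect(m2),np.median(P[m>0][:,2]))
    # panel plane
    silver=(s<60)&(v>90)&roi&(P[...,2]>90)&(P[...,2]<200)
    q=P[silver]; c=np.median(q,0); 
    for _ in range(4):
        U,S,Vt=np.linalg.svd(q-q.mean(0),full_matrices=False); r=(q-q.mean(0))@Vt[2]; q=q[abs(r)<3*max(1,np.median(abs(r)))] 
    nrm=Vt[2]*np.sign(Vt[2][2]); print(n,'panel',len(q),nrm.round(3),'tilt',np.degrees(np.arccos(nrm[2])).round(1),'yaw',np.degrees(np.arctan2(-nrm[1],-nrm[0])).round(1),q.mean(0).round(1))
print(tri(cs["scene","blue"],cs["top","blue"]),tri(cs["scene","org"],cs["top","org"]))
for n in("scene","top"):
    im=np.load(f"{n}0.npz")['im'][:,:,::-1]
    a=im[215:315,370:500] if n=="scene" else im[205:285,370:490]
    cv2.imwrite(f"pics/{n}0z.png",cv2.resize(a,None,fx=6,fy=6,interpolation=cv2.INTER_CUBIC))
E
python3 m.py
```

```text
scene blue 120 [400.2 281.6] [620.9 -82.3 159.2] [611. -94. 151.] [632. -71. 168.]m.py:11: RuntimeWarning: Mean of empty slice.
  q=P[m&(d>0)]; c=np.array([uu[m].mean(),vv[m].mean()]);cs[n,nm]=c
  ret = ret.dtype.type(ret / rcount)
  return _methods._mean(a, axis=axis, dtype=dtype,
  ret = um.true_divide(
Traceback (most recent call last):
  File "m.py", line 12, in <module>
    print(n,nm,m.sum(),c.round(1),np.median(q,0).round(1),q.min(0).round(0),q.max(0).round(0))
                                                          ~~~~~^^^
ValueError: zero-size array to reduction operation minimum which has no identity
```

```bash
sed -i 's/org=(h>5)&(h<17)&(s>190)&(v>100)/org=(h>3)\&(h<20)\&(s>140)\&(v>90)/' m.py; python3 m.py
python3 -c "
import numpy as np,cv2
h=cv2.cvtColor(np.load('scene0.npz')['im'],cv2.COLOR_RGB2HSV);print(h[280,430:450:3])"
```

```text
scene blue 120 [400.2 281.6] [620.9 -82.3 159.2] [611. -94. 151.] [632. -71. 168.]
scene org 680 [437.  278.2] [ 635.9 -149.1  170.8] [ 607. -179.  150.] [ 669. -123.  193.]
scene top 18514 ((745.7388305664062, -35.44305419921875), (229.7928924560547, 318.8475646972656), 17.133161544799805) 340.5610319719244
scene panel 1306 [-0.459 -0.141  0.877] tilt 28.7 yaw 17.0 [ 621.1 -142.2  139. ]
top blue 94 [401.  251.5] [623.8 -81.6 158.9] [614. -93. 150.] [634. -71. 167.]
top org 474 [432.9 243.9] [ 636.3 -148.7  169.8] [ 608. -178.  148.] [ 668. -126.  193.]
top top 15108 ((747.2373657226562, -34.93452453613281), (231.47317504882812, 320.61346435546875), 17.118473052978516) 340.5272616738055
top panel 956 [-0.461 -0.142  0.876] tilt 28.8 yaw 17.1 [ 622.5 -139.9  139.3]
(array([626.27852291, -84.71574858, 140.72049394]), [np.float64(0.43640896492267933), np.float64(0.43640896492270487)]) (array([ 636.06764326, -149.64130151,  171.10510948]), [np.float64(0.045161960111582806), np.float64(0.04516196011156294)])
[[ 11 176 168]
 [ 11 179 164]
 [ 11 173 118]
 [ 11 180 173]
 [ 11 177 161]
 [ 11 164  98]
 [ 11 176 165]]
```

View pics/scene0z.png

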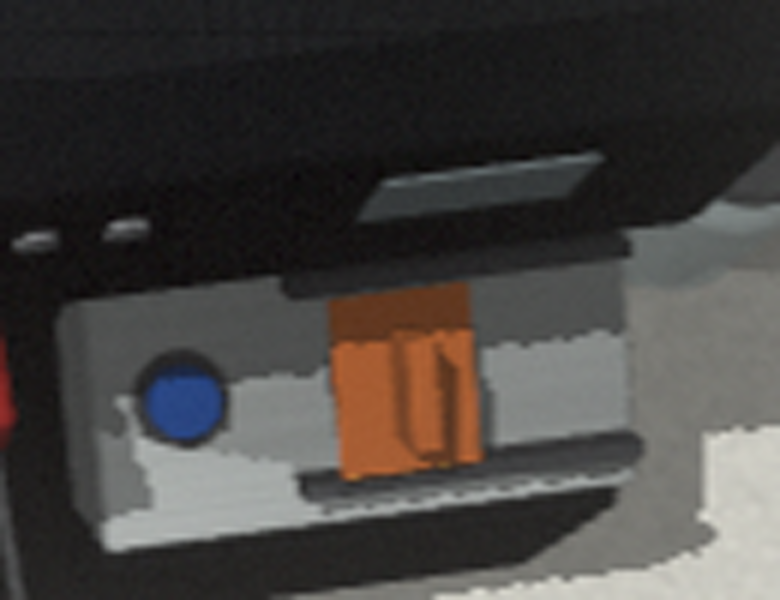

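```bash
cat > f.py <<'E'
from h import *
a=np.radians(17.1); Rm=np.array([[np.cos(a),-np.sin(a),0],[np.sin(a),np.cos(a),0],[0,0,1]])
t=np.radians(28); n=Rm@[-np.sin(t),0,np.cos(t)]; up=Rm@[np.cos(t),0,np.sin(t)]; my=Rm@[0,1,0]
F=np.stack([up,my,n],1)   # panel axes x up, y machine y, z normal
O=np.array([640.5,-146,159.])-10*n  # power centre on panel surface
if __name__=="__main__":
    print("F",F.round(4).tolist(),"O",O.round(1))
    for nm in("scene","top"):
        f=np.load(f"{nm}0.npz"); im,d=f['im'],f['d']; P=cloud(nm,d); L=(P-O)@F
        hsv=cv2.cvtColor(im,cv2.COLOR_RGB2HSV); h,s,v=[hsv[...,i].astype(int) for i in range(3)]
        m=(h>3)&(h<20)&(s>140)&(v>90)&(abs(L[...,0])<60)&(abs(L[...,1])<60)&(d>0)
        q=L[m]; fin=q[q[:,2]>30]; pl=q[q[:,2]<24]
        print(nm,'fin',len(fin),fin.min(0).round(1),fin.max(0).round(1),np.median(fin,0).round(1),'plate',np.percentile(pl,[1,50,99],axis=0).round(1))
        b=(h>100)&(h<130)&(s>120)&(v>50)&(abs(L[...,0])<60)&(abs(L[...,1])<90); print(' blue',np.percentile(L[b],[1,50,99],axis=0).round(1))
        s2=(s<60)&(v>90)&(abs(L[...,0])<45)&(abs(L[...,1])<90)&(abs(L[...,2])<8); print(' panelz',np.median(L[s2],0).round(1),s2.sum())
        sh=(P[...,2]>20)&(abs(L[...,0])<200)
E
python3 f.py
```

```text
F [[0.8439, -0.294, -0.4487], [0.2596, 0.9558, -0.138], [0.4695, 0.0, 0.8829]] O [ 645.  -144.6  150.2]
scene fin 122 [-19.1  -9.9  30. ] [19.1  0.9 43.1] [ 0.6 -3.8 37.6] plate [[-29.4 -26.2   6.8]
 [  1.3   1.2  18.5]
 [ 28.5  17.9  22.2]]
 blue [[-11.   54.8   0.9]
 [  0.6  66.3  10.3]
 [ 10.6  76.9  14.2]]
 panelz [-20.9  27.5   0.6] 1162
top fin 89 [-18.7  -9.   30.1] [21.   2.2 42.7] [ 1.7 -2.6 37.3] plate [[-28.7 -25.8  12.5]
 [  0.5   1.6  17.8]
 [ 27.4  18.6  22.9]]
 blue [[-8.6 55.4 -0.3]
 [ 2.6 66.2  9.2]
 [11.3 77.3 13.1]]
 panelz [-19.4  29.7   0.1] 906
```

>>> arm_command(series=[0.0, -0.05, 0, 0, 0, 0.0, -0.1, 0, 0, 0, 0.0, -0.15, 0, 0, 3, 0.0, -0.2, 0, 0, 6, 0.0, -0.25, 0, 0, 9.5], grip_force=20)

```text
time_s: 0.6
eef_pos: [302.8, -602.5, 473.6]
ee_rot: [[-0.001, 0.956, 0.293], [0.002, 0.293, -0.956], [-1.0, -0.0, -0.002]]
contact_force: [0.4, -1.4, 0.1]
grip_width: 51.4
```

Run:
```python
from f import *
for nm in("scene","top"):
    f=np.load(f"{nm}0.npz"); im,d=f['im'],f['d']; P=cloud(nm,d); L=(P-O)@F
    hsv=cv2.cvtColor(im,cv2.COLOR_RGB2HSV); h,s,v=[hsv[...,i].astype(int) for i in range(3)]
    vv,uu=np.indices(d.shape)
    m=((h<4)|(h>175))&(s>150)&(v>60)&(uu>330)&(uu<385)&(vv>240)&(vv<300)&(d>0)
    print(nm,'spout panel coords',L[m].min(0).round(),L[m].max(0).round(),P[m].min(0).round(),P[m].max(0).round())
```

```text
scene spout panel coords [ -20.  135. -115.] [ 59. 194. 103.] [564. -22.  40.] [629.  45. 254.]
top spout panel coords [ -45.  106. -105.] [ 62. 195. 103.] [566. -41.  39.] [640.  46. 258.]
```

>>> arm_command(series=[0.0, 0, 0.029, -0.04, 0, 0.0, 0, 0.058, -0.08, 0, 0.0, -0.01, 0.087, -0.12, 0, 0.0, -0.02, 0.116, -0.16, 0, 0.0, -0.04, 0.145, -0.2, 0])

```text
time_s: 1.1
eef_pos: [381.6, -369.8, 511.5]
ee_rot: [[-0.003, 0.956, 0.294], [0.004, 0.294, -0.956], [-1.0, -0.002, -0.004]]
contact_force: [0.2, 0.7, 0.0]
grip_width: 11.0
```

>>> arm_command(series=[0.0, 0, 0.029, -0.04, 0, 0.0, 0, 0.058, -0.08, 0, 0.0, 0, 0.087, -0.12, 0, 0.0, 0, 0.116, -0.16, 0, 0.0, 0, 0.145, -0.2, 0])

```text
time_s: 1.6
eef_pos: [461.4, -134.0, 511.9]
ee_rot: [[-0.003, 0.956, 0.294], [0.003, 0.294, -0.956], [-1.0, -0.002, -0.004]]
contact_force: [1.1, -0.7, -0.9]
grip_width: 0.7
```

>>> arm_command(series=[0.0, 0, 0.029, -0.04, 0, 0.0, 0, 0.058, -0.08, 0, 0.0, 0, 0.087, -0.12, 0, 0.0, 0, 0.116, -0.16, 0, 0.0, 0, 0.145, -0.2, 0])

```text
time_s: 2.1
eef_pos: [541.3, 101.6, 512.3]
ee_rot: [[-0.004, 0.956, 0.293], [0.003, 0.293, -0.956], [-1.0, -0.003, -0.004]]
contact_force: [0.4, -0.1, 0.3]
grip_width: 0.3
```

```bash
python3 -c "
from rig import status;import numpy as np
s=status.sense();print(s['time_s'],np.round(s['joints'],3),np.round(s['eef_pos']))"
```

```text
2.1 [ 0.116  0.178 -0.5    1.35   0.081  1.637 -1.645] [541. 102. 512.]
```

>>> arm_command(series=[0.0, -0.03, 0.009, -0.03, 0, 0.0, -0.07, 0.018, -0.057, 0, 0.0, -0.12, 0.018, -0.057, 0, 0.0, -0.16, 0.018, -0.057, 0, 0.0, -0.2, 0.018, -0.057, 0])

```text
time_s: 2.6
eef_pos: [546.0, 163.3, 633.3]
ee_rot: [[-0.009, 0.955, 0.295], [-0.007, 0.295, -0.955], [-1.0, -0.011, 0.004]]
contact_force: [0.2, 0.9, -1.2]
grip_width: 0.1
```

```bash
cat > j.py <<'E'
from rig import status;import numpy as np
s=status.sense();print(s['time_s'],np.round(s['joints'],3),np.round(s['eef_pos']),np.round(s['ee_rot'],3).tolist())
E
python3 j.py
```

```text
2.6 [-0.4    0.23  -0.003  1.008  0.004  1.915 -1.673] [546. 163. 633.] [[-0.009, 0.955, 0.295], [-0.007, 0.295, -0.955], [-1.0, -0.011, 0.004]]
```

>>> arm_command(series=[0.0, -0.05, 0, 0, 0, 0.0, -0.1, 0, 0, 0, 0.0, -0.15, 0, 0, 0, 0.0, -0.2, 0, 0, 0, 0.0, -0.25, 0, 0, 0])

```text
time_s: 3.1
eef_pos: [529.8, 159.1, 670.3]
ee_rot: [[0.051, 0.954, 0.296], [0.011, 0.295, -0.955], [-0.999, 0.052, 0.005]]
contact_force: [-0.6, 0.8, -0.1]
grip_width: 0.5
```

```bash
python3 j.py
```

```text
3.1 [-0.86   0.186  0.61   1.019 -0.11   1.915 -1.572] [530. 159. 670.] [[0.051, 0.954, 0.296], [0.011, 0.295, -0.955], [-0.999, 0.052, 0.005]]
```

>>> arm_command(series=[0.0, -0.05, 0.03, 0, 0, 0.0, -0.1, 0.06, 0, 0, 0.0, -0.15, 0.09, 0, 0, 0.0, -0.2, 0.12, 0, 0, 0.0, -0.25, 0.15, 0, 0])

```text
time_s: 3.6
eef_pos: [550.3, 180.5, 728.9]
ee_rot: [[0.185, 0.937, 0.297], [0.043, 0.294, -0.955], [-0.982, 0.189, 0.014]]
contact_force: [1.3, -0.1, -0.6]
grip_width: 0.5
```

```bash
python3 j.py
```

```text
3.6 [-0.493  0.193  0.064  0.847  0.027  1.915 -1.688] [550. 181. 729.] [[0.185, 0.937, 0.297], [0.043, 0.294, -0.955], [-0.982, 0.189, 0.014]]
```

>>> arm_command(series=[0.0, -0.05, 0.03, 0, 0, 0.0, -0.1, 0.06, 0, 0, 0.0, -0.15, 0.09, 0, 0, 0.0, -0.2, 0.12, 0, 0, 0.0, -0.25, 0.15, 0, 0])

```text
time_s: 4.1
eef_pos: [567.2, 190.9, 771.5]
ee_rot: [[0.273, 0.916, 0.295], [0.063, 0.289, -0.955], [-0.96, 0.279, 0.021]]
contact_force: [1.2, -0.2, -1.2]
grip_width: 0.7
```

```bash
python3 j.py
```

```text
4.1 [-0.641  0.219  0.279  0.735 -0.019  1.915 -1.654] [567. 191. 772.] [[0.273, 0.916, 0.295], [0.063, 0.289, -0.955], [-0.96, 0.279, 0.021]]
```

>>> arm_command(series=[0.0, -0.05, 0.03, -0.02, 0, 0.0, -0.1, 0.06, -0.04, 0, 0.0, -0.15, 0.09, -0.06, 0, 0.0, -0.2, 0.12, -0.07, 0, 0.0, -0.25, 0.15, -0.08, 0])

```text
time_s: 4.6
eef_pos: [530.2, 247.9, 847.9]
ee_rot: [[0.412, 0.861, 0.3], [0.111, 0.279, -0.954], [-0.905, 0.426, 0.019]]
contact_force: [-0.8, 1.5, 0.1]
grip_width: 0.4
```

```bash
python3 j.py
```

```text
4.6 [-1.216  0.254  1.079  0.641 -0.266  1.915 -1.612] [530. 248. 848.] [[0.412, 0.861, 0.3], [0.111, 0.279, -0.954], [-0.905, 0.426, 0.019]]
```

>>> arm_command(series=[0.0, -0.05, 0.03, 0, 0, 0.0, -0.1, 0.06, 0, 0])

```text
time_s: 4.8
eef_pos: [527.1, 250.1, 875.4]
ee_rot: [[0.455, 0.834, 0.312], [0.137, 0.281, -0.95], [-0.88, 0.475, 0.014]]
contact_force: [0.4, 0.9, 0.5]
grip_width: 0.5
```

```bash
python3 j.py
```

```text
4.8 [-1.1    0.224  0.838  0.57  -0.163  1.915 -1.662] [527. 250. 875.] [[0.455, 0.834, 0.312], [0.137, 0.281, -0.95], [-0.88, 0.475, 0.014]]
```

```bash
cat > to.py <<'E'
import sys
from f import *
from rig import status
s=status.sense(); R=np.array(s['ee_rot']);p=np.array(s['eef_pos'])
print('t',round(s['time_s'],2),'panel pos',((p-O)@F).round(1),'F',(np.array(s['contact_force'])@F).round(1),'j',np.round(s['joints'],2),'x.n',np.degrees(np.arccos(-R[:,0]@F[:,2])).round(2),'xaxis panel',(F.T@R[:,0]).round(3),'z panel',(F.T@R[:,2]).round(3))
if len(sys.argv)>3:
    g=O+F@np.array([float(a) for a in sys.argv[1:4]]); d=R.T@(g-p)
    zt=-F[:,1]; zl=R.T@zt; print('shift m',(d/1000).round(4),'dist',np.linalg.norm(d).round(),'turn deg',np.degrees(np.arctan2(-zl[1],zl[2])).round(2))
E
python3 to.py 0 19 200
```

```text
t 4.8 panel pos [343.4 411.9 638.7] F [0.8 0.7 0.2] j [-1.1   0.22  0.84  0.57 -0.16  1.92 -1.66] x.n 0.4 xaxis panel [ 0.006 -0.003 -1.   ] z panel [ 0.023 -1.     0.003]
shift m [ 0.4377 -0.3552  0.3835] dist 682.0 turn deg 1.33
```

>>> arm_command(series=[0.0, 0.031, -0.025, 0.027, 0.5, 0.0, 0.062, -0.05, 0.054, 1, 0.0, 0.093, -0.075, 0.081, 1.3, 0.0, 0.124, -0.1, 0.108, 1.3, 0.0, 0.155, -0.125, 0.135, 1.3])

```text
time_s: 5.3
eef_pos: [533.9, 106.5, 680.1]
ee_rot: [[0.454, 0.841, 0.293], [0.137, 0.26, -0.956], [-0.88, 0.474, 0.003]]
contact_force: [1.3, -0.3, 0.5]
grip_width: 0.2
```

```bash
python3 to.py 0 19 200
```

```text
t 5.3 panel pos [220.3 272.7 483.1] F [ 1.3 -0.7 -0.1] j [-1.37 -0.29  0.72  1.41  0.35  1.48 -1.84] x.n 0.36 xaxis panel [ 0.006 -0.003 -1.   ] z panel [ 0.001 -1.     0.003]
shift m [ 0.2827 -0.222   0.2527] dist 439.0 turn deg 0.04
```

>>> arm_command(series=[0.0, 0.032, -0.025, 0.028, 0, 0.0, 0.064, -0.05, 0.056, 0, 0.0, 0.096, -0.075, 0.084, 0, 0.0, 0.128, -0.1, 0.112, 0, 0.0, 0.16, -0.125, 0.14, 0])

```text
time_s: 5.8
eef_pos: [540.5, -41.4, 477.8]
ee_rot: [[0.454, 0.843, 0.289], [0.134, 0.256, -0.957], [-0.881, 0.473, 0.003]]
contact_force: [1.7, -0.1, -0.0]
grip_width: 0.6
```

```bash
python3 to.py 0 19 200
```

```text
t 5.8 panel pos [ 92.4 129.4 322. ] F [ 1.4 -0.6 -0.7] j [-0.91 -0.32  0.74  1.86  0.17  1.03 -1.47] x.n 0.4 xaxis panel [ 0.004 -0.006 -1.   ] z panel [-0.003 -1.     0.006]
shift m [ 0.1222 -0.0926  0.11  ] dist 189.0 turn deg -0.18
```

>>> arm_command(series=[0.0, 0.03, -0.024, 0.028, 0, 0.0, 0.06, -0.048, 0.056, 0, 0.0, 0.09, -0.071, 0.084, 0, 0.0, 0.122, -0.093, 0.11, 0, 0.0, 0.122, -0.093, 0.11, 0])

```text
time_s: 6.3
eef_pos: [543.2, -162.7, 320.5]
ee_rot: [[0.447, 0.851, 0.274], [0.129, 0.241, -0.962], [-0.885, 0.466, -0.002]]
contact_force: [-0.3, 0.4, -0.1]
grip_width: 0.5
```

```bash
python3 to.py 0 19 100
```

```text
t 6.3 panel pos [-10.6  12.6 198.5] F [-0.3  0.5 -0. ] j [-1.13 -0.28  1.32  2.05  0.06  0.73 -1.1 ] x.n 0.53 xaxis panel [-0.004 -0.008 -1.   ] z panel [-0.02  -1.     0.008]
shift m [ 0.0984  0.0109 -0.0074] dist 99.0 turn deg -1.13
```

>>> arm_command(series=[0.0, 0.0, 0.01, -0.009, -1.1, 0.0, 0.04, 0.011, -0.01, -1.1, 0.0, 0.08, 0.011, -0.01, -1.1, 0.0, 0.12, 0.011, -0.01, -1.1, 0.0, 0.138, 0.011, -0.01, -1.1])

```text
time_s: 6.8
eef_pos: [554.4, -111.3, 255.1]
ee_rot: [[0.464, 0.839, 0.285], [0.114, 0.262, -0.958], [-0.879, 0.477, 0.025]]
contact_force: [-0.2, 0.5, -0.9]
grip_width: 0.6
```

```bash
python3 to.py 0 22 22
```

```text
t 6.8 panel pos [-18.5  58.5 128.7] F [-0.5  0.5 -0.7] j [-1.38 -0.34  1.44  2.18  0.3   0.55 -1.37] x.n 1.62 xaxis panel [ 0.009 -0.027 -1.   ] z panel [ 0.003 -1.     0.027]
shift m [0.1078 0.0175 0.0337] dist 114.0 turn deg 0.21
```

The tool is tilted correctly along the normal, but the arm is running into the limits of joints 2 and 3. I'll fit the arm's kinematics from the logged poses so I can choose a better route.

```bash
cat > kin.py <<'E'
import numpy as np
from scipy.optimize import least_squares
from scipy.spatial.transform import Rotation as Ro
from rig import status
D=[([.9969,.4778,.0223,1.5564,-.0115,1.1093,-.0831],[302.87,-602.57,221.69],[[-0.001,0.8934,0.4492],[0.0016,0.4492,-0.8934],[-1.0,-0.0002,-0.0018]]),
([.116,.178,-.5,1.35,.081,1.637,-1.645],[541.3,101.6,512.3],[[-0.004,0.956,0.293],[0.003,0.293,-0.956],[-1.0,-0.003,-0.004]]),
([-.4,.23,-.003,1.008,.004,1.915,-1.673],[546,163.3,633.3],[[-0.009,0.955,0.295],[-0.007,0.295,-0.955],[-1.0,-0.011,0.004]]),
([-.86,.186,.61,1.019,-.11,1.915,-1.572],[529.8,159.1,670.3],[[0.051,0.954,0.296],[0.011,0.295,-0.955],[-0.999,0.052,0.005]]),
([-.493,.193,.064,.847,.027,1.915,-1.688],[550.3,180.5,728.9],[[0.185,0.937,0.297],[0.043,0.294,-0.955],[-0.982,0.189,0.014]]),
([-.641,.219,.279,.735,-.019,1.915,-1.654],[567.2,190.9,771.5],[[0.273,0.916,0.295],[0.063,0.289,-0.955],[-0.96,0.279,0.021]]),
([-1.216,.254,1.079,.641,-.266,1.915,-1.612],[530.2,247.9,847.9],[[0.412,0.861,0.3],[0.111,0.279,-0.954],[-0.905,0.426,0.019]]),
([-1.1,.224,.838,.57,-.163,1.915,-1.662],[527.1,250.1,875.4],[[0.455,0.834,0.312],[0.137,0.281,-0.95],[-0.88,0.475,0.014]]),
]
s=status.sense(); D.append((s['joints'],s['eef_pos'],s['ee_rot']))
def fk(q,P):
    # P: 7 rotvec offsets (x,y) small + home; general: before each joint a translation(x,z) ; axes alternate z,y
    sg=P[:7]; 
    tx,tz=P[7:15],P[15:23]
    T=np.eye(4)
    rb=Ro.from_euler('z',P[23]).as_matrix(); T[:3,:3]=rb
    for i in range(7):
        A=np.eye(4); A[0,3]=tx[i]*1000; A[2,3]=tz[i]*1000; T=T@A
        B=np.eye(4); B[:3,:3]=Ro.from_euler('z' if i%2==0 else 'y',sg[i]*q[i]).as_matrix(); T=T@B
    A=np.eye(4); A[2,3]=tz[7]*1000; A[:3,:3]=Ro.from_rotvec(P[24:27]).as_matrix()
    return T@A
def fit():
    best=None
    import itertools
    for sg in itertools.product([1,-1],repeat=3):
      for o in [(sg[0],1,sg[1],1,sg[2],1,-1),(sg[0],1,sg[1],1,sg[2],1,1)]:
        for h in range(4):
          rng=np.random.default_rng(h)
          def full(v): 
              P=np.zeros(27);P[:7]=o;P[8:15]=v[:7];P[10]=P[10];P[15:23]=0;P[16]=v[7];P[18]=v[8];P[20]=v[9];P[22]=v[10];P[23:27]=v[11:15];return P
          def res(v):
              P=full(v);r=[]
              for q,p,R in D:
                  T=fk(q,P); r+=list((T[:3,3]-p)/5); r+=list((T[:3,:3]-np.array(R)).ravel()*100)
              return np.concatenate([r,v[:7]*.5])
          v0=np.concatenate([np.zeros(7),[.3,.35,.35,.3],[-.1 if h%2 else 3],rng.normal(0,1.5,3)])
          w=least_squares(res,v0,loss='soft_l1',max_nfev=80)
          if best is None or w.cost<best[0]: best=(w.cost,full(w.x),o); print(best[0],o)
    return best
if __name__=="__main__":
    b=fit(); P=b[1]; np.save('P.npy',P); print(P.round(3))
    for q,p,R in D: T=fk(q,P);print((T[:3,3]-p).round(1),np.abs(T[:3,:3]-R).max().round(4))
E
time python3 kin.py
```

```text
913.2412779634876 (1, 1, 1, 1, 1, 1, -1)
261.25622072719614 (1, 1, 1, 1, 1, 1, 1)
261.2562207271924 (1, 1, 1, 1, 1, 1, 1)
[ 1.     1.     1.     1.     1.     1.     1.     0.    -0.163  0.278
  0.474 -1.427  2.043  0.294 -0.     0.     3.03   0.    -2.34   0.
  0.601  0.    -0.436  0.621  2.251  0.01   2.202]
[-268.1    1.7    0.8] 0.3046
[ -2.8  -2.4 -53.8] 0.0303
[-43.3 -47.1  -0.5] 0.0141
[96.4 92.4 11.1] 0.0121
[14.3 -8.4  7.7] 0.0079
[-79.4  10.6   1.9] 0.0237
[17.4  1.1 -2.1] 0.022
[ -2.  -39.5  -7.9] 0.0331
[ 0.1 -0.9  0.4] 0.0411
real	3m53.776s
user	3m50.383s
sys	0m0.318s
```

```bash
cat > kin2.py <<'E'
import numpy as np, itertools
from kin import D
from scipy.optimize import least_squares
from scipy.spatial.transform import Rotation as Ro
def chain(q,sg,yaw,roll,off):
    R=[Ro.from_euler('z',yaw)]
    for i in range(7): R.append(R[-1]*Ro.from_euler('z' if i%2==0 else 'y',sg[i]*q[i]+off[i]))
    M=Ro.from_matrix([[0,0,-1],[0,1,0],[1,0,0]])  # tool x -> chain z
    R.append(R[-1]*Ro.from_euler('z',roll)*M); return [r.as_matrix() for r in R]
if __name__=="__main__":
    best=None
    for s in itertools.product([1,-1],repeat=7):
        if s[1]<0: continue
        for y0 in (0,1.5,3,4.5):
          for r0 in(0,3):
            f=lambda v:np.concatenate([(chain(q,s,v[0],v[1],np.zeros(7))[-1]-np.array(R)).ravel() for q,p,R in D])
            w=least_squares(f,[y0,r0],max_nfev=30)
            if best is None or w.cost<best[0]-1e-6: best=(w.cost,s,w.x);print(best)
    _,s,v=best
    # positions: linear in offsets (x,y,z) in each frame 0..7
    A=[];b=[]
    for q,p,R in D:
        C=chain(q,s,*v,np.zeros(7)); A.append(np.hstack(C[:8]));b+=list(p)
    A=np.vstack(A); lam=.02
    x=np.linalg.solve(A.T@A+lam*np.eye(24)*.05,A.T@np.array(b)); print(x.reshape(8,3).round(1)); print((A@x-b).reshape(-1,3).round(1))
E
time timeout 500 python3 kin2.py
```

```text
(np.float64(0.09618333287144241), (1, 1, 1, 1, 1, 1, 1), array([0.53433495, 3.03286301]))
(np.float64(3.6737950541036484e-06), (-1, 1, -1, 1, -1, 1, -1), array([0.00023108, 0.00012124]))
[[-5.200e+00  2.200e+00  1.523e+02]
 [ 2.900e+00 -1.520e+01  1.523e+02]
 [-1.600e+00 -1.520e+01  2.613e+02]
 [ 7.200e+00 -1.550e+01  2.613e+02]
 [-1.640e+01 -1.550e+01  2.363e+02]
 [ 2.020e+01  1.500e+00  2.363e+02]
 [ 8.000e-01  1.500e+00  1.649e+02]
 [-7.800e+00 -2.000e-01  1.649e+02]]
[[-0.1  0.   0.3]
 [ 0.4 -0.1 -0.3]
 [-0.5  0.2 -0.1]
 [ 1.1  0.5 -0.1]
 [-0.1  0.   0.1]
 [-0.6 -0.5  0. ]
 [-0.1 -0.1  0.1]
 [-0.  -0.2 -0.4]
 [-0.2  0.   0.1]]
real	4m6.664s
user	3m56.857s
sys	0m0.302s
```

```bash
cat > k.py <<'E'
import numpy as np
from scipy.optimize import least_squares
from scipy.spatial.transform import Rotation as Ro
from f import F,O
X=np.array([[-5.2,2.2,152.3],[2.9,-15.2,152.3],[-1.6,-15.2,261.3],[7.2,-15.5,261.3],[-16.4,-15.5,236.3],[20.2,1.5,236.3],[.8,1.5,164.9],[-7.8,-.2,164.9]])
SG=[-1,1,-1,1,-1,1,-1]
LO=np.array([-2.96,-.34,-1.41,.24,-1.37,.17,-2.96]);HI=np.array([2.96,2.1,1.46,2.44,4.51,1.92,2.96])
M=np.array([[0,0,-1],[0,1,0],[1,0,0.]])
def rz(a):c,s=np.cos(a),np.sin(a);return np.array([[c,-s,0],[s,c,0],[0,0,1]])
def ry(a):c,s=np.cos(a),np.sin(a);return np.array([[c,0,s],[0,1,0],[-s,0,c]])
def fk(q):
    R=np.eye(3);p=X[0].copy()
    for i in range(7):
        R=R@(rz(-q[i]) if i%2==0 else ry(q[i])); p=p+R@X[i+1]
    return p,R@M
RT=np.stack([-F[:,2],np.cross(-F[:,1],-F[:,2]),-F[:,1]],1)
def pan(a): return O+F@np.array(a,float)
def err(q,p,R,w=300.):
    a,B=fk(q); return np.concatenate([a-p,w*Ro.from_matrix(B@R.T).as_rotvec()])
def ik(p,R,q0,j3=None):
    f=lambda q:np.concatenate([err(q,p,R),[] if j3 is None else [50*(q[2]-j3)]])
    w=least_squares(f,np.clip(q0,LO+.01,HI-.01),bounds=(LO,HI)); return w.x,np.linalg.norm(err(w.x,p,R))
if __name__=="__main__":
    for tgt in([0,22,22],[0,-35,22],[0,0,2],[0,22,100],[0,22,200]):
        for flip in(1,-1):
            R=RT.copy(); R[:,1:]*=flip
            for j3 in(-1,-.6,-.3,0,.3,.6,.9,1.2,1.4):
                b=min((ik(pan(tgt),R,[a,.1,j3,1.9,.1,.6,c],j3) for a in(-1.5,-.5,.5,1.5) for c in(-1.5,1.5)),key=lambda r:r[1])
                if b[1]<8: print(tgt,flip,j3,b[0].round(2),b[1].round(1))
E
time python3 k.py
```

```text
[0, 22, 22] 1 -1 [ 1.    0.52 -1.    1.98  0.51  0.45 -1.52] 0.0
[0, 22, 22] 1 -0.6 [ 0.72  0.4  -0.6   1.99 -0.02  0.38 -1.05] 0.0
[0, 22, 22] 1 -0.3 [ 0.48  0.35 -0.3   2.01 -0.36  0.39 -0.74] 0.0
[0, 22, 22] 1 0 [ 0.24  0.33 -0.    2.03 -0.63  0.42 -0.5 ] 0.0
[0, 22, 22] 1 0.3 [-0.01  0.33  0.3   2.06 -0.84  0.48 -0.31] 0.0
[0, 22, 22] 1 0.6 [-0.24  0.37  0.6   2.08 -1.02  0.55 -0.15] 0.0
[0, 22, 22] 1 0.9 [-0.47  0.45  0.9   2.1  -1.19  0.67 -0.01] 0.0
[0, 22, 22] 1 1.2 [-0.65  0.62  1.2   2.12 -1.36  0.88  0.11] 0.0
[0, 22, 22] 1 1.4 [-0.67  0.65  1.25  2.11 -1.37  0.92  0.1 ] 3.8
[0, 22, 22] -1 -1 [ 1.02  0.53 -1.    1.96  0.5   0.47  1.66] 0.0
[0, 22, 22] -1 -0.6 [ 0.74  0.41 -0.6   1.97 -0.03  0.4   2.13] 0.0
[0, 22, 22] -1 -0.3 [ 0.51  0.36 -0.3   1.99 -0.37  0.4   2.43] 0.0
[0, 22, 22] -1 0 [ 0.27  0.34 -0.    2.01 -0.63  0.44  2.67] 0.0
[0, 22, 22] -1 0.3 [ 0.02  0.35  0.3   2.04 -0.85  0.49  2.86] 0.0
[0, 22, 22] -1 0.6 [-0.18  0.37  0.55  2.05 -0.97  0.56  2.96] 2.7
[0, -35, 22] 1 -1 [ 1.07  0.58 -1.    1.9   0.49  0.51 -1.4 ] 0.0
[0, -35, 22] 1 -0.6 [ 0.79  0.45 -0.6   
[... 3703 characters left out ...]
-1.1  -0.22  1.33  2.04 -0.07  0.74 -0.97] 2.3
[0, 22, 200] -1 -1 [ 1.29  0.15 -1.    1.93 -0.23  0.74  2.32] 0.0
[0, 22, 200] -1 -0.6 [ 0.93  0.09 -0.6   1.95 -0.35  0.75  2.42] 0.0
[0, 22, 200] -1 -0.3 [ 0.65  0.06 -0.3   1.96 -0.4   0.76  2.46] 0.0
[0, 22, 200] -1 0 [ 0.36  0.04  0.    1.98 -0.43  0.76  2.49] 0.0
[0, 22, 200] -1 0.3 [ 0.07  0.03  0.3   2.   -0.44  0.77  2.5 ] 0.0
[0, 22, 200] -1 0.6 [-0.22  0.02  0.6   2.01 -0.45  0.77  2.52] 0.0
[0, 22, 200] -1 0.9 [-0.51  0.    0.9   2.03 -0.44  0.77  2.52] 0.0
[0, 22, 200] -1 1.2 [-0.81 -0.02  1.2   2.03 -0.42  0.77  2.52] 0.0
[0, 22, 200] -1 1.4 [-1.13 -0.19  1.4   2.03 -0.13  0.74  2.26] 0.0
real	0m40.477s
user	0m39.508s
sys	0m0.386s
```

```bash
cat > sim.py <<'E'
from k import *
def jac(q):
    J=np.zeros((6,7)); e=1e-5; p0,R0=fk(q)
    for i in range(7):
        d=q.copy();d[i]+=e;p,R=fk(d);J[:3,i]=(p-p0)/e;J[3:,i]=Ro.from_matrix(R@R0.T).as_rotvec()/e
    return J
def solve(q,p,R,it=60,lam=.05,L=300.,qn=None,kn=0.,step=1.):
    q=q.copy()
    for _ in range(it):
        a,B=fk(q); e=np.concatenate([(p-a)/L,Ro.from_matrix(R@B.T).as_rotvec()])
        J=jac(q);J[:3]/=L
        Ji=J.T@np.linalg.inv(J@J.T+lam**2*np.eye(6))
        dq=Ji@e
        if qn is not None: dq+=kn*(np.eye(7)-Ji@J)@(qn-q)
        q=np.clip(q+step*dq,LO+.005,HI-.005)
    return q
VM=np.array([2.39,2.39,3.14,3.14,3.14,3.14,3.14])*.7
def call(q,rows,**k):
    p0,R0=fk(q); p,R=p0,R0
    for r in rows:
        tp=p0+R0@(np.array(r[:3])*1000); tR=R0@Ro.from_euler('x',r[3],degrees=True).as_matrix()
        dq=solve(q,tp,tR,**k)-q
        s=min(1,(VM*.1/np.maximum(abs(dq),1e-9)).min()); q=q+s*dq
    return q
if __name__=="__main__":
    q48=np.array([-1.1,.224,.838,.57,-.163,1.915,-1.662])
    q53=np.array([-1.37,-.29,.72,1.41,.35,1.48,-1.84]);q58=np.array([-.91,-.32,.74,1.86,.17,1.03,-1.47]);q63=np.array([-1.13,-.28,1.32,2.05,.06,.73,-1.1]);q68=np.array([-1.38,-.34,1.44,2.18,.3,.55,-1.37])
    f=lambda v,fr:[[*(np.array(v[:3])*x),v[3]] for x in fr]
    C=[(q48,f([.155,-.125,.135,1.3],(.2,.4,.6,.8,1)),q53),(q53,f([.16,-.125,.14,0],(.2,.4,.6,.8,1)),q58),(q58,f([.122,-.093,.11,0],(.25,.5,.75,1,1)),q63),(q63,[[0,.01,-.009,-1.1],[.04,.011,-.01,-1.1],[.08,.011,-.01,-1.1],[.12,.011,-.01,-1.1],[.138,.011,-.01,-1.1]],q68)]
    C.append((np.array([.116,.178,-.5,1.35,.081,1.637,-1.645]),[[-.03,.009,-.03,0],[-.07,.018,-.057,0],[-.12,.018,-.057,0],[-.16,.018,-.057,0],[-.2,.018,-.057,0]],np.array([-.4,.23,-.003,1.008,.004,1.915,-1.673])))
    np.set_printoptions(suppress=True,linewidth=150)
    for q,r,g in C:
        print('start',q,'real',g)
        for kw in({},dict(lam=.01),dict(qn=np.array([0,.3,0,1.5,0,1.1,0]),kn=.1),dict(qn=(LO+HI)/2,kn=.1)):
            print('   ',call(q,r,**kw).round(2))
E
python3 sim.py
```

```text
start [-1.1    0.224  0.838  0.57  -0.163  1.915 -1.662] real [-1.37 -0.29  0.72  1.41  0.35  1.48 -1.84]
    [-1.37 -0.3   0.71  1.41  0.36  1.48 -1.85]
    [-1.39 -0.31  0.72  1.41  0.37  1.49 -1.86]
    [-0.29 -0.01 -0.05  1.1  -0.01  1.57 -1.64]
    [-0.29 -0.05 -0.05  1.18 -0.01  1.52 -1.62]
start [-1.37 -0.29  0.72  1.41  0.35  1.48 -1.84] real [-0.91 -0.32  0.74  1.86  0.17  1.03 -1.47]
    [-0.97 -0.34  0.76  1.85  0.21  1.05 -1.5 ]
    [-0.97 -0.34  0.76  1.85  0.21  1.05 -1.5 ]
    [-0.53 -0.21  0.23  1.57  0.07  1.27 -1.51]
    [-0.53 -0.2   0.26  1.61  0.05  1.24 -1.49]
start [-0.91 -0.32  0.74  1.86  0.17  1.03 -1.47] real [-1.13 -0.28  1.32  2.05  0.06  0.73 -1.1 ]
    [-1.16 -0.29  1.32  2.04  0.08  0.73 -1.11]
    [-1.16 -0.29  1.32  2.04  0.08  0.73 -1.1 ]
    [-0.07 -0.07  0.27  1.96 -0.26  0.83 -0.91]
    [-0.07 -0.08  0.26  1.96 -0.26  0.83 -0.92]
start [-1.13 -0.28  1.32  2.05  0.06  0.73 -1.1 ] real [-1.38 -0.34  1.44  2.18  0.3   0.55 -1.37]
    [-1.74 -0.34  1.46  2.15  0.7   0.54 -1.67]
    [-1.74 -0.34  1.46  2.15  0.7   0.54 -1.67]
    [-0.29  0.03  0.54  2.04 -0.33  0.62 -0.77]
    [-1.63 -0.33  1.44  2.14  0.51  0.53 -1.5 ]
start [ 0.116  0.178 -0.5    1.35   0.081  1.637 -1.645] real [-0.4    0.23  -0.003  1.008  0.004  1.915 -1.673]
    [-0.34  0.29 -0.09  0.77  0.02  1.92 -1.69]
    [-0.34  0.29 -0.08  0.77  0.02  1.92 -1.69]
    [-0.48  0.3   0.16  0.72 -0.06  1.92 -1.63]
    [-0.26  0.32 -0.25  0.69  0.09  1.92 -1.73]
```

```bash
cat > plan.py <<'E'
from sim import *
from rig import status
def solve1(q,p,R): return solve(q,p,R,it=6)
def go(q,wp,Rg=RT):
    # straight path in 40mm steps, hold tool orientation of start
    path=[]
    for c in range(6):
        p0,R0=fk(q); d=wp-p0; n=np.linalg.norm(d)
        if n<3: break
        T=R0.T@RT if False else None
        zl=R0.T@RT[:,2]; turn=np.degrees(np.arctan2(-zl[1],zl[2]))
        for k in range(1,6):
            s=min(1,k*45/n); tp=p0+d*s; tR=R0@Ro.from_euler('x',np.clip(turn,-4*k,4*k),degrees=True).as_matrix()
            dq=solve1(q,tp,tR)-q; sc=min(1,(VM*.1/np.maximum(abs(dq),1e-9)).min()); q=q+sc*dq; path.append(q)
    return q,path
def marg(q): return np.minimum(q-LO,HI-q).min()
if __name__=="__main__":
    np.set_printoptions(suppress=True,linewidth=160)
    q0=np.array(status.sense()['joints']); rng=np.random.default_rng(0); import time; t0=time.time(); res=[]
    q0,_=go(q0,pan([-40,58,230])); print('retract',q0.round(2),fk(q0)[0].round())
    best=-9
    while time.time()-t0<480:
        q=q0; W=[]; ncalls=0
        for _ in range(rng.integers(1,3)):
            w=np.array([rng.uniform(300,560),rng.uniform(-550,350),rng.uniform(360,800)]); W.append(w); q,pa=go(q,w); ncalls+=len(pa)
        q,pa=go(q,pan([-20,22,200])); ncalls+=len(pa)
        q,pa=go(q,pan([0,22,100])); q2,pb=go(q,pan([0,22,22])); q3,pc=go(q2,pan([0,-35,22])); q4,pc=go(q3,pan([0,-35,100])); q5,_=go(q4,pan([0,0,3]))
        a,R=fk(q5); e=np.linalg.norm(a-pan([0,0,3])); tilt=np.degrees(np.arccos(np.clip(-R[:,0]@F[:,2],-1,1)))
        sc=min(marg(x) for x in(q,q2,q3,q4,q5))*100-e-3*max(0,tilt-2)-ncalls*.1
        if sc>best: best=sc; print(round(sc,1),[w.round().tolist() for w in W],'rows',ncalls,q.round(2),q5.round(2),'e',e.round(1),'tilt',tilt.round(1),flush=True)
E
python3 plan.py
```

```text
retract [-0.77 -0.34  0.87  2.15  0.14  0.76 -1.23] [ 491. -131.  334.]
-6.1 [[490.0, -61.0, 771.0], [512.0, -548.0, 737.0]] rows 45 [-0.45  0.16  0.72  2.14 -0.57  0.44 -0.6 ] [-0.16  0.37  0.44  2.1  -1.    0.33 -0.19] e 0.0 tilt 7.7
28.2 [[307.0, -438.0, 655.0]] rows 30 [-0.39  0.21  0.72  2.06 -0.63  0.62 -0.52] [-0.21  0.42  0.56  2.03 -0.93  0.53 -0.24] e 0.0 tilt 3.4
31.0 [[465.0, -103.0, 432.0]] rows 15 [-0.47  0.22  0.83  2.07 -0.67  0.63 -0.48] [-0.27  0.44  0.64  2.03 -0.99  0.55 -0.19] e 0.0 tilt 3.5
```

```bash
python3 to.py -40 58 230
```

```text
t 6.8 panel pos [-18.5  58.5 128.7] F [-0.5  0.5 -0.7] j [-1.38 -0.34  1.44  2.18  0.3   0.55 -1.37] x.n 1.62 xaxis panel [ 0.009 -0.027 -1.   ] z panel [ 0.003 -1.     0.027]
shift m [-0.1014 -0.0206  0.0031] dist 104.0 turn deg 0.21
```

>>> arm_command(series=[0.0, -0.03, -0.006, 0.001, 0, 0.0, -0.06, -0.012, 0.002, 0, 0.0, -0.1, -0.02, 0.003, 0, 0.0, -0.1, -0.02, 0.003, 0])

```text
time_s: 7.2
eef_pos: [492.1, -130.5, 336.6]
ee_rot: [[0.466, 0.837, 0.285], [0.114, 0.263, -0.958], [-0.877, 0.479, 0.028]]
contact_force: [0.3, -0.1, -0.3]
grip_width: 0.4
```

```bash
python3 to.py
cat > tow.py <<'E'
import sys
from f import *
from rig import status
s=status.sense(); R=np.array(s['ee_rot']);p=np.array(s['eef_pos']); g=np.array([float(a) for a in sys.argv[1:4]])
d=R.T@(g-p);print((d/1000).round(4),np.linalg.norm(d))
E
python3 tow.py 465 -103 432; sed -i 's/t0<480/t0<60/; s/^    q0,_=go.*$//' plan.py; python3 plan.py
```

```text
t 7.2 panel pos [-37.8  58.5 231.2] F [ 0.1 -0.2 -0.4] j [-0.77 -0.34  0.87  2.15  0.12  0.74 -1.2 ] x.n 1.75 xaxis panel [ 0.011 -0.029 -1.   ] z panel [ 0.005 -1.     0.029]
[-0.0932  0.0303 -0.0314] 102.93920402224259
-5.4 [[490.0, -61.0, 771.0], [512.0, -548.0, 737.0]] rows 45 [-0.43  0.15  0.71  2.15 -0.63  0.43 -0.54] [-0.15  0.37  0.43  2.11 -1.08  0.33 -0.11] e 0.0 tilt 7.5
31.6 [[307.0, -438.0, 655.0]] rows 30 [-0.39  0.21  0.74  2.08 -0.68  0.61 -0.46] [-0.21  0.42  0.57  2.04 -1.    0.53 -0.17] e 0.0 tilt 2.3
```

```bash
sed -i 's/t0<60/t0<420/; s/default_rng(0)/default_rng(5)/; s/-3\*max(0,tilt-2)/-6*max(0,tilt-.5)/' plan.py; python3 plan.py
```

```text
0.7 [[533.0, 210.0, 533.0]] rows 20 [-0.65  0.28  1.1   2.12 -0.93  0.67 -0.21] [-0.4   0.49  0.85  2.09 -1.27  0.64  0.07] e 0.0 tilt 1.8
1.6 [[533.0, 235.0, 368.0]] rows 20 [-0.64  0.27  1.08  2.12 -0.92  0.66 -0.22] [-0.39  0.49  0.83  2.08 -1.26  0.64  0.06] e 0.0 tilt 1.8
3.3 [[520.0, -219.0, 778.0], [404.0, 293.0, 605.0]] rows 45 [-0.66  0.29  1.1   2.1  -0.89  0.69 -0.27] [-0.41  0.5   0.85  2.07 -1.2   0.65 -0.  ] e 0.0 tilt 2.0
10.8 [[398.0, 169.0, 445.0], [402.0, 168.0, 527.0]] rows 30 [-0.43  0.22  0.77  2.06 -0.62  0.63 -0.54] [-0.25  0.43  0.6   2.02 -0.91  0.54 -0.27] e 0.0 tilt 4.3
14.4 [[454.0, 114.0, 581.0], [480.0, 78.0, 363.0]] rows 25 [-0.51  0.23  0.89  2.09 -0.75  0.63 -0.4 ] [-0.3   0.44  0.69  2.05 -1.08  0.56 -0.1 ] e 0.0 tilt 2.5
21.4 [[310.0, -416.0, 454.0]] rows 20 [-0.43  0.21  0.79  2.08 -0.71  0.62 -0.43] [-0.24  0.43  0.61  2.05 -1.04  0.55 -0.14] e 0.0 tilt 2.1
24.5 [[400.0, -241.0, 372.0]] rows 15 [-0.39  0.2   0.74  2.08 -0.69  0.61 -0.45] [-0.21  0.42  0.57  2.04 -1.01  0.53 -0.16] e 0.0 tilt 2.1
```

```bash
python3 tow.py 400 -241 372
```

```text
[-0.0866 -0.0893  0.0806] 148.172881155833
```

>>> arm_command(series=[0.0, -0.026, -0.027, 0.024, 0, 0.0, -0.052, -0.054, 0.048, 0, 0.0, -0.078, -0.08, 0.072, 0, 0.0, -0.087, -0.089, 0.081, 0])

```text
time_s: 7.6
eef_pos: [397.9, -245.4, 375.1]
ee_rot: [[0.469, 0.838, 0.279], [0.108, 0.259, -0.96], [-0.876, 0.481, 0.031]]
contact_force: [0.0, -0.8, -0.4]
grip_width: 0.2
```

```bash
python3 to.py -20 22 200
```

```text
t 7.6 panel pos [-129.1  -23.7  323.4] F [-0.4 -0.7 -0.3] j [-0.23 -0.32  0.73  2.09 -0.15  0.93 -0.69] x.n 2.1 xaxis panel [ 0.013 -0.034 -0.999] z panel [ 0.001 -0.999  0.034]
shift m [ 0.1231  0.1075 -0.0498] dist 171.0 turn deg 0.07
```

>>> arm_command(series=[0.0, 0.031, 0.027, -0.012, 0, 0.0, 0.062, 0.054, -0.025, 0, 0.0, 0.093, 0.081, -0.037, 0, 0.0, 0.123, 0.108, -0.05, 0, 0.0, 0.123, 0.108, -0.05, 0])

```text
time_s: 8.1
eef_pos: [535.0, -150.1, 315.7]
ee_rot: [[0.464, 0.837, 0.288], [0.111, 0.268, -0.957], [-0.879, 0.477, 0.031]]
contact_force: [-0.6, -0.1, -0.2]
grip_width: 0.8
```

```bash
python3 to.py 0 24 60
```

```text
t 8.1 panel pos [-16.5  27.1 196.3] F [-0.6  0.1  0.1] j [-0.4  -0.05  0.7   2.09 -0.34  0.69 -0.74] x.n 1.8 xaxis panel [ 0.008 -0.03  -1.   ] z panel [ 0.009 -0.999  0.03 ]
shift m [ 0.1365  0.0154 -0.0009] dist 137.0 turn deg 0.54
```

>>> arm_command(series=[0.0, 0.03, 0.004, 0, 0.5, 0.0, 0.06, 0.008, 0, 0.5, 0.0, 0.09, 0.012, 0, 0.5, 0.0, 0.12, 0.015, -0.001, 0.5, 0.0, 0.136, 0.015, -0.001, 0.5])

```text
time_s: 8.6
eef_pos: [611.3, -128.0, 201.0]
ee_rot: [[0.462, 0.84, 0.284], [0.114, 0.261, -0.959], [-0.88, 0.475, 0.024]]
contact_force: [-0.3, 0.4, 0.2]
grip_width: 0.6
```

```bash
python3 to.py 0 24 23
python3 - <<'E'
from rig import snapshot
import cv2,numpy as np
for n,(a,b,c,d) in {"scene":(180,330,330,530),"top":(180,300,350,510)}.items():
    im,dd=snapshot(n); np.savez(n+"1.npz",im=im,d=dd); cv2.imwrite(f"pics/{n}1.png",cv2.resize(im[a:b,c:d,::-1],None,fx=4,fy=4,interpolation=cv2.INTER_CUBIC))
E
```

```text
t 8.6 panel pos [-0.3 25.8 57.7] F [-0.1  0.4  0.2] j [-0.31  0.28  0.63  2.09 -0.86  0.53 -0.31] x.n 1.56 xaxis panel [ 0.007 -0.026 -1.   ] z panel [ 0.002 -1.     0.026]
shift m [0.0348 0.0001 0.0009] dist 35.0 turn deg 0.12
```

View pics/scene1.png

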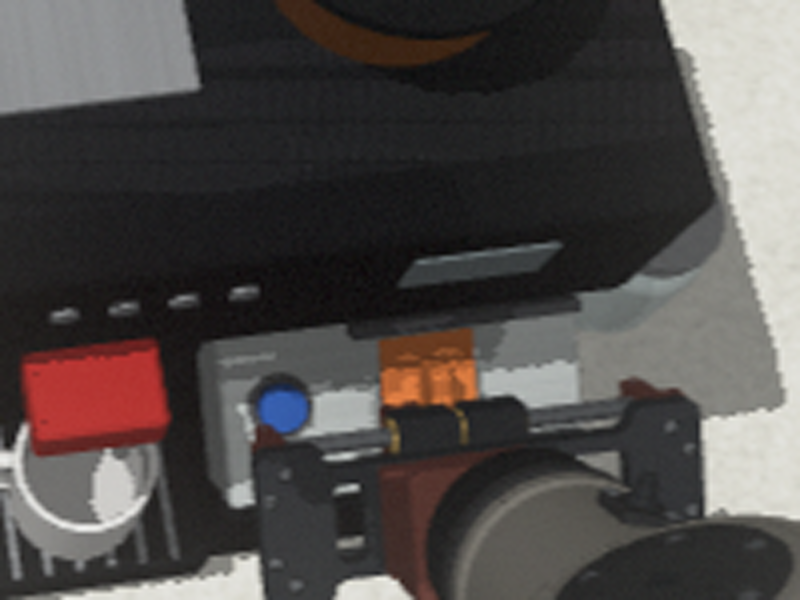

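View pics/top1.png

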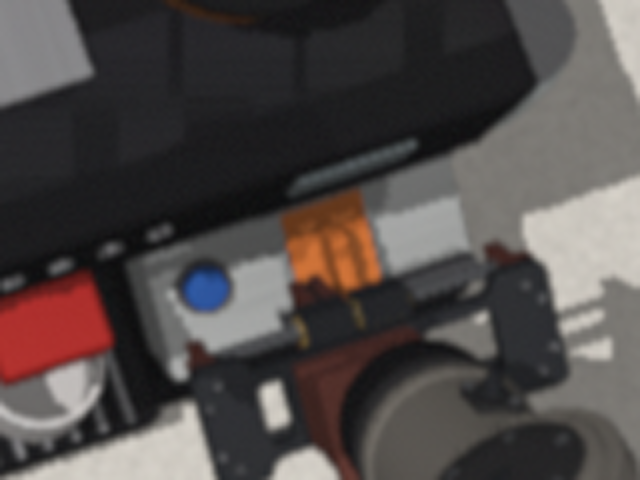

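>>> arm_command(series=[0.0, 0.018, 0, 0, 0.1, 0.0, 0.034, 0, 0.001, 0.1, 0.0, 0.034, 0, 0.001, 0.1])

```text
time_s: 9.0
eef_pos: [626.2, -125.0, 170.6]
ee_rot: [[0.459, 0.842, 0.283], [0.116, 0.259, -0.959], [-0.881, 0.473, 0.021]]
contact_force: [-0.1, -1.8, -0.7]
grip_width: 0.6
```

```bash
python3 to.py 0 0 23
```

```text
t 9.0 panel pos [-1.2 24.3 23.7] F [-0.8 -1.7 -0.4] j [-0.26  0.35  0.57  2.09 -0.97  0.5  -0.22] x.n 1.43 xaxis panel [ 0.004 -0.025 -1.   ] z panel [-0.    -1.     0.025]
shift m [0.0013 0.0012 0.0243] dist 24.0 turn deg -0.02
```

>>> arm_command(series=[0.0, 0, 0.001, 0.008, 0, 0.0, 0, 0.001, 0.016, 0, 0.0, 0, 0.001, 0.024, 0, 0.0, 0.001, 0.001, 0.032, 0, 0.0, 0.001, 0.001, 0.04, 0])

```text
time_s: 9.5
eef_pos: [639.2, -163.6, 171.5]
ee_rot: [[0.46, 0.842, 0.283], [0.116, 0.259, -0.959], [-0.88, 0.474, 0.021]]
contact_force: [0.3, 1.8, 1.5]
grip_width: 0.6
```

```bash
python3 to.py 0 -30 23
```

```text
t 9.5 panel pos [  0.2 -16.4  24. ] F [1.4 1.7 0.9] j [-0.18  0.39  0.57  2.03 -0.99  0.56 -0.16] x.n 1.43 xaxis panel [ 0.005 -0.024 -1.   ] z panel [-0.    -1.     0.024]
shift m [ 0.0014 -0.0002  0.0136] dist 14.0 turn deg -0.02
```

Reaction is +1.7 N along y, which matches the shutter's friction. I'll keep going to the stop.

>>> arm_command(series=[0.0, 0.001, 0, 0.006, 0, 0.0, 0.001, 0, 0.012, 0, 0.0, 0.001, 0, 0.015, 0, 0.0, 0.001, 0, 0.017, 0])

```text
time_s: 9.9
eef_pos: [644.5, -179.9, 170.9]
ee_rot: [[0.46, 0.842, 0.283], [0.116, 0.259, -0.959], [-0.88, 0.474, 0.021]]
contact_force: [0.3, 1.7, 1.3]
grip_width: 0.3
```

```bash
python3 to.py 0 -30 23
```

```text
t 9.9 panel pos [  0.2 -33.6  23.4] F [1.2 1.5 0.8] j [-0.15  0.41  0.57  2.   -1.    0.58 -0.14] x.n 1.43 xaxis panel [ 0.005 -0.024 -1.   ] z panel [-0.001 -1.     0.024]
shift m [ 0.0003 -0.0002 -0.0036] dist 4.0 turn deg -0.02
```

Still only friction, so it hasn't reached the stop. I'll go on in small steps.

>>> arm_command(series=[0.0, 0, 0, 0.002, 0, 0.0, 0, 0, 0.004, 0, 0.0, 0, 0, 0.004, 0])

```text
time_s: 10.2
eef_pos: [645.7, -183.6, 170.9]
ee_rot: [[0.46, 0.842, 0.283], [0.116, 0.259, -0.959], [-0.88, 0.474, 0.021]]
contact_force: [-0.5, 2.1, 1.0]
grip_width: 0.2
```

```bash
python3 to.py 0 -30 23
```

```text
t 10.2 panel pos [  0.2 -37.4  23.4] F [0.6 2.1 0.8] j [-0.14  0.41  0.57  2.   -1.    0.59 -0.14] x.n 1.4 xaxis panel [ 0.005 -0.024 -1.   ] z panel [-0.    -1.     0.024]
shift m [ 0.0002 -0.0002 -0.0074] dist 7.0 turn deg -0.01
```

>>> arm_command(series=[0.0, 0, 0, 0.001, 0, 0.0, 0, 0, 0.002, 0, 0.0, 0, 0, 0.003, 0])

```text
time_s: 10.5
eef_pos: [645.8, -183.7, 170.7]
ee_rot: [[0.458, 0.842, 0.286], [0.122, 0.26, -0.958], [-0.881, 0.473, 0.017]]
contact_force: [-7.8, 7.9, 8.2]
grip_width: 0.4
```

```bash
python3 to.py 0 -30 23
python3 - <<'E'
from rig import snapshot
import cv2,numpy as np
for n,(a,b,c,d) in {"scene":(220,320,370,510),"top":(180,300,350,510)}.items():
    im,dd=snapshot(n); np.savez(n+"2.npz",im=im,d=dd); cv2.imwrite(f"pics/{n}2.png",cv2.resize(im[a:b,c:d,::-1],None,fx=4,fy=4,interpolation=cv2.INTER_CUBIC))
E
```

```text
t 10.5 panel pos [  0.2 -37.6  23.1] F [-0.7  9.8  9.7] j [-0.14  0.41  0.57  1.99 -1.    0.6  -0.13] x.n 1.08 xaxis panel [ 0.004 -0.018 -1.   ] z panel [ 0.001 -1.     0.018]
shift m [ 0.     -0.0001 -0.0076] dist 8.0 turn deg 0.05
```

View pics/scene2.png

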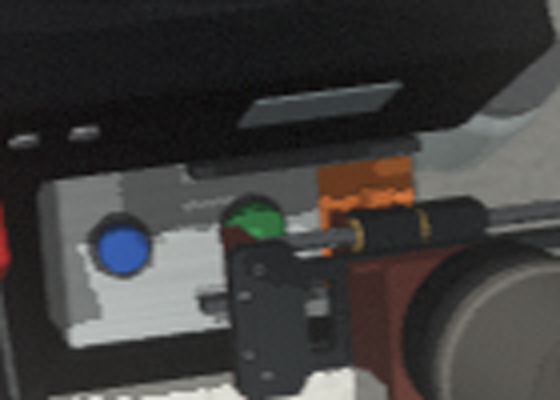

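>>> arm_command(series=[0.0, 0, 0, -0.005, 0, 0.0, -0.01, 0, -0.01, 0, 0.0, -0.01, 0, -0.025, 0, 0.0, -0.01, 0, -0.037, 0, 0.0, -0.01, 0, -0.037, 0])

```text
time_s: 11.1
eef_pos: [630.1, -146.6, 178.7]
ee_rot: [[0.457, 0.841, 0.289], [0.124, 0.262, -0.957], [-0.881, 0.473, 0.015]]
contact_force: [-0.0, 0.7, -0.4]
grip_width: 0.3
```

```bash
python3 to.py 0 0 12
python3 - <<'E'
from rig import snapshot
from f import *
for n,(a,b,c,d) in {"scene":(220,320,370,510),"top":(180,300,350,510)}.items():
    im,dd=snapshot(n); np.savez(n+"3.npz",im=im,d=dd); cv2.imwrite(f"pics/{n}3.png",cv2.resize(im[a:b,c:d,::-1],None,fx=4,fy=4,interpolation=cv2.INTER_CUBIC))
    L=(cloud(n,dd)-O)@F; hsv=cv2.cvtColor(im,cv2.COLOR_RGB2HSV); h,s,v=[hsv[...,i].astype(int) for i in range(3)]
    near=(abs(L[...,0])<60)&(abs(L[...,1])<100)&(dd>0)
    for nm,m in(("org",(h>3)&(h<20)&(s>140)&(v>90)),("green",(h>40)&(h<85)&(s>100)&(v>40))):
        q=L[m&near&(L[...,2]<45)]; print(n,nm,len(q),np.percentile(q,[1,50,99],axis=0).round(1).tolist() if len(q) else '')
E
```

```text
t 11.1 panel pos [ 0.3  2.5 32.1] F [-0.1  0.7 -0.5] j [-0.22  0.36  0.58  2.05 -0.96  0.56 -0.2 ] x.n 0.94 xaxis panel [ 0.004 -0.016 -1.   ] z panel [ 0.003 -1.     0.016]
shift m [ 0.0202 -0.0004  0.0022] dist 20.0 turn deg 0.17
scene org 307 [[-14.6, -73.4, 15.4], [16.7, -49.8, 19.0], [29.1, -30.2, 40.7]]
scene green 83 [[-6.5, -11.0, 3.3], [5.5, 4.5, 10.2], [12.8, 12.3, 13.3]]
top org 378 [[-16.3, -73.7, 12.2], [10.8, -49.6, 18.4], [30.5, -30.4, 40.7]]
top green 85 [[-7.9, -11.3, 0.6], [6.1, 3.9, 9.5], [13.8, 13.3, 14.4]]
```

View pics/scene3.png

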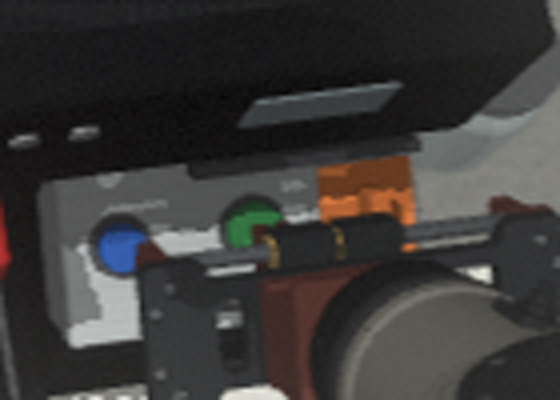

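The shutter's near edge is at y ≈ -30, so it is fully open. The green button is centred at about (0, 0.7). I'll press it in.

>>> arm_command(series=[0.0, 0.01, 0, 0.002, 0, 0.0, 0.018, 0, 0.002, 0, 0.0, 0.023, 0, 0.002, 0, 0.0, 0.026, 0, 0.002, 0])

```text
time_s: 11.6
eef_pos: [643.1, -147.6, 155.1]
ee_rot: [[0.457, 0.842, 0.287], [0.122, 0.26, -0.958], [-0.881, 0.473, 0.016]]
contact_force: [-2.7, 0.5, 2.9]
grip_width: 0.4
```

```bash
python3 to.py 0 0 2
```

```text
t 11.6 panel pos [-0.  -2.3  5.6] F [-0.7  1.3  3.7] j [-0.18  0.41  0.54  2.04 -1.03  0.53 -0.14] x.n 1.03 xaxis panel [ 0.004 -0.018 -1.   ] z panel [ 0.001 -1.     0.018]
shift m [ 0.0036  0.     -0.0024] dist 4.0 turn deg 0.08
```

Contact at 3.7 N, the button's friction, so it is sliding in. I'll push on to the end stop.

>>> arm_command(series=[0.0, 0.002, 0, -0.001, 0, 0.0, 0.004, 0, -0.001, 0, 0.0, 0.005, 0, -0.001, 0])

```text
time_s: 11.9
eef_pos: [645.1, -147.0, 151.4]
ee_rot: [[0.458, 0.842, 0.286], [0.122, 0.26, -0.958], [-0.881, 0.473, 0.017]]
contact_force: [-11.0, -0.7, 15.7]
grip_width: 0.7
```

```bash
python3 to.py 0 0 2
```

```text
t 11.9 panel pos [ 0.  -2.3  1.4] F [-2.   2.6 18.9] j [-0.18  0.42  0.53  2.04 -1.04  0.52 -0.13] x.n 1.09 xaxis panel [ 0.004 -0.018 -1.   ] z panel [ 0.001 -1.     0.018]
shift m [-0.0007 -0.     -0.0023] dist 2.0 turn deg 0.04
```

>>> arm_command(series=[0.0, 0.002, 0, 0, 0, 0.0, 0.002, 0, 0, 0])

```text
time_s: 12.1
eef_pos: [645.1, -147.0, 151.3]
ee_rot: [[0.459, 0.841, 0.286], [0.124, 0.258, -0.958], [-0.88, 0.475, 0.014]]
contact_force: [-15.2, 1.6, 20.8]
grip_width: 0.1
```

```bash
python3 to.py 0 0 2
```

```text
t 12.1 panel pos [ 0.  -2.4  1.2] F [-2.6  6.  25. ] j [-0.17  0.42  0.53  2.04 -1.05  0.53 -0.13] x.n 1.01 xaxis panel [ 0.006 -0.017 -1.   ] z panel [-0.001 -1.     0.017]
shift m [-0.0008 -0.     -0.0023] dist 2.0 turn deg -0.03
```

The tip doesn't move while the force climbs to 25 N, so it is at the end stop. I'll retract along the normal and then back towards the robot, to get a clear view.

>>> arm_command(series=[0.0, -0.02, 0, 0, 0, 0.0, -0.05, 0, 0, 0, 0.0, -0.1, -0.01, 0, 0, 0.0, -0.15, -0.02, 0, 0, 0.0, -0.19, -0.03, 0, 0])

```text
time_s: 12.6
eef_pos: [531.4, -179.0, 305.3]
ee_rot: [[0.459, 0.842, 0.285], [0.123, 0.258, -0.958], [-0.88, 0.475, 0.014]]
contact_force: [0.1, 1.0, 0.3]
grip_width: 0.2
```

>>> arm_command(series=[0.0, -0.03, -0.04, 0, 0, 0.0, -0.06, -0.08, 0, 0, 0.0, -0.08, -0.12, 0, 0, 0.0, -0.08, -0.12, 0, 0])

```text
time_s: 13.0
eef_pos: [389.4, -221.7, 318.8]
ee_rot: [[0.462, 0.842, 0.281], [0.125, 0.252, -0.96], [-0.878, 0.478, 0.011]]
contact_force: [0.4, -0.0, 0.2]
grip_width: 0.5
```

```bash
python3 to.py
python3 - <<'E'
from rig import snapshot
from f import *
for n,(a,b,c,d) in {"scene":(200,350,300,500),"top":(180,300,320,510)}.items():
    im,dd=snapshot(n); cv2.imwrite(f"pics/{n}4.png",cv2.resize(im[a:b,c:d,::-1],None,fx=4,fy=4,interpolation=cv2.INTER_CUBIC))
    L=(cloud(n,dd)-O)@F; hsv=cv2.cvtColor(im,cv2.COLOR_RGB2HSV); h,s,v=[hsv[...,i].astype(int) for i in range(3)]
    near=(abs(L[...,0])<60)&(abs(L[...,1])<100)&(dd>0)
    for nm,m in(("org",(h>3)&(h<20)&(s>140)&(v>90)),("green",(h>40)&(h<85)&(s>100)&(v>40)),("blue",(h>100)&(h<130)&(s>120)&(v>50))):
        q=L[m&near&(L[...,2]<45)]; print(n,nm,len(q),np.percentile(q,[1,50,99],axis=0).round(1).tolist() if len(q) else '')
E
```

```text
t 13.0 panel pos [-156.5    1.5  274.2] F [ 0.4 -0.1 -0. ] j [-0.25 -0.32  0.76  2.21 -0.18  0.81 -0.67] x.n 1.1 xaxis panel [ 0.01  -0.017 -1.   ] z panel [-0.007 -1.     0.017]
scene org 669 [[-28.9, -73.5, 15.2], [1.5, -48.4, 19.3], [28.8, -30.2, 40.6]]
scene green 0 
scene blue 121 [[-10.6, 55.1, 2.5], [-0.1, 66.2, 10.1], [10.7, 76.9, 13.3]]
top org 513 [[-28.3, -73.5, 12.0], [2.9, -48.3, 18.9], [29.7, -29.6, 41.0]]
top green 0 
top blue 92 [[-9.5, 55.6, 1.0], [3.0, 66.7, 9.6], [11.7, 77.1, 13.9]]
```

View pics/scene4.png

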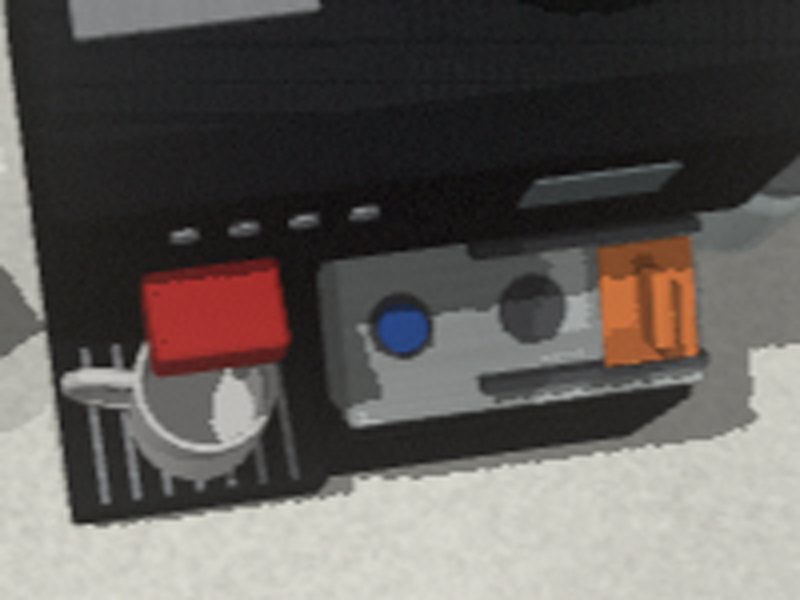

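The shutter at (650,300) is at its stop and the blue button at (403,330) is still out. A grey disc at (532,308) sits where the green button was, so I'll check its depth.

Run:
```python
from rig import snapshot
from f import *
for n in("scene","top"):
    im,dd=snapshot(n); L=(cloud(n,dd)-O)@F
    for r0,r1,c in((0,7,0),(0,11,0),(13,16,0),(20,26,0),(0,8,66),(13,16,66)):
        rr=np.hypot(L[...,0],L[...,1]-c); m=(rr>=r0)&(rr<r1)&(dd>0)&(L[...,2]<15)&(L[...,1]>-27)
        print(n,c,r0,r1,m.sum(),'z',np.percentile(L[m][:,2],[10,50,90]).round(1),'rgb',np.median(im[m],0))
    if n=="scene": cv2.imwrite("pics/s5.png",cv2.resize(im[255:305,415:465,::-1],None,fx=12,fy=12,interpolation=cv2.INTER_NEAREST))
```

```text
scene 0 0 7 38 z [0.8 2.6 4.8] rgb [65.  65.  66.5]
scene 0 0 11 96 z [0.4 2.4 4.7] rgb [62. 62. 64.]
scene 0 13 16 80 z [0.4 2.8 4.5] rgb [60. 60. 62.]
scene 0 20 26 214 z [-1.6  0.8  2.6] rgb [128.  130.5 130. ]
scene 66 0 8 52 z [ 8.6 10.7 12.4] rgb [ 41.  69. 130.]
scene 66 13 16 65 z [-0.2  2.4  5. ] rgb [51. 53. 57.]
top 0 0 7 27 z [-1.5  1.5  3.9] rgb [60. 60. 62.]
top 0 0 11 71 z [-1.5  1.3  4.3] rgb [58. 58. 60.]
top 0 13 16 49 z [-0.6  1.8  4.6] rgb [61. 61. 62.]
top 0 20 26 161 z [-3.1 -0.   3. ] rgb [120. 121. 120.]
top 66 0 8 38 z [ 6.7  8.9 13.7] rgb [ 33.   64.  121.5]
top 66 13 16 51 z [-2.3  1.1  4.2] rgb [54. 55. 62.]
```

View pics/s5.png

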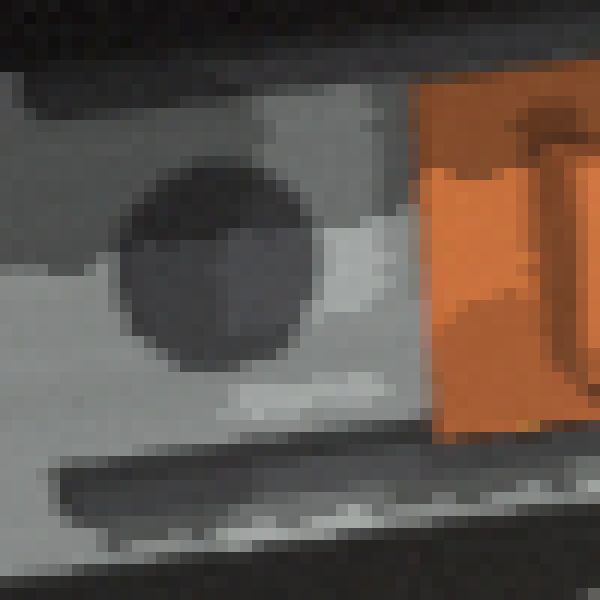

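```bash
python3 -c "
from rig import manip,status
import numpy as np
s=status.sense();print(s['time_s'],np.abs(s['qvel']).max(),s['contact_force']);print(manip.sign_off())"
```

```text
13.2 0.02186584060353921 [0.43936455 0.39381636 0.44946231]
the job is handed in; nothing more can be done
None
```

The shutter is open at its stop and the green power button is pressed fully in. I handed the job in at 13.2 s, with the arm clear and touching nothing.

- **Approach:** The moves can't tilt the tool directly, so I tilted it to the panel's normal by commanding poses just out of reach. A joint limit then blocked the first approach, and I backed off and came in by another route.
- **Shutter:** I pushed the fin with closed fingers until the force rose from about 2 N to 10 N with no further movement. Both cameras then put the shutter's near edge 30 mm from the button's centre; fully open is 29 mm.
- **Power button:** It slid in at about 4 N, then stopped at about 1.3 mm above the panel with 25 N on it; the nominal height is 2 mm. After I pulled back, the cameras read 1.5–2.6 mm at that spot.
- **Rinse button and other items:** The blue button still reads about 9–10 mm out. The mug looks unmoved in the last view. I kept the arm clear of the jar and tin but did not measure them again.
- **One check that disagreed:** No green shows at the power button any more, only a dark disc about 2 mm high. I take that to be the surround, with the pressed face level with it. The stop force and the measured height both agree with this.

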